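# Push the bar against the jig's rail and clamp it with the draw latch

### The arm

A 6-joint arm with a two-finger parallel gripper is mounted at the origin on the work surface. World frame = base frame: x ahead of the robot, y to its left, z up, the work surface at z = 0. Lengths are in m, angles in rad, forces in N, time in s.
With the tool pointing down it reaches from about 0.35 to 0.975 m from the base axis. Payload 4.9 kg.
Tool frame: the origin (TCP) lies at the very end of the fingers, on their centre line; the grasp point (between the pads) lies 19 mm behind it; z points along the fingers, y is the line along which they close (so a half turn about z gives the same grasp; the last joint's range is limited). The gripper opens to 85 mm and grips with 20 to 120 N. Pads are 22 mm wide; open, the fingers measure 114 mm over their backs; the gripper's body (76 mm by 85 mm) begins 54 mm behind the grasp point. The pads swing forward as they close: fully open they stand 13 mm farther back than shut.
Start: joints at [1.085, 0.053, 1.613, -0, 1.476, -0.119], TCP at [0.224, 0.583, 0.231] pointing down, gripper open.
Joint ranges: [-3.01, 3.01], [-1.01, 2.22], [0.06, 2.58], [-1.02, 4.17], [0.09, 2.62], [-3.14, 3.14]. Speed limits (rad/s): [2.57, 2.57, 3.14, 3.14, 3.14, 3.14].

### API

Orientations are given as a rotation vector (axis times angle).
In Python, from station import * gives the robot as it stands.
- The arm moves only by the shell command python3 -m crank 'ROWS' [OPENING] [FORCE]. ROWS is JSON, a list of rows, each an object with "offset": the shift along the tool's x, y, z in m, a list of three; "twist": the turn, a rotation vector about the tool's x, y, z in degrees, a list of three. In form: [{"offset": [x, y, z], "twist": [rx, ry, rz]}, ...]. A call has 1 to 20 rows; each row is the pose to reach, as a shift and turn from the pose commanded when the call began, along the tool's axes at that moment; what a row does not reach only later rows make up. A row lasts 1/8 s, in which the tool goes at most 62.5 mm and 10.7 degrees, less where a joint would pass 70% of its speed; a pose out of reach is approached as far as the arm can. A call with a gripper value outside its range is refused whole. OPENING is the opening, from 0 (shut) to 1 (fully open), set as the call begins (- or left out, the last holds). The fingers move at their own pace and stop on an object; FORCE is the grip in N (left out, the last holds). Time passes only in rows, so rows that repeat a pose let the fingers close. It gives the time, the measured TCP pose, the force, the opening and the grip force at its end, in the units of the state.
- get_obs(): the state, without advancing time (a new reading comes with each control period).
- get_image(name): name is "side" or "top" or "wrist"; returns the picture (400x640x3 uint8, red, green, blue); there is no depth.
- get_calibration(name): a dict with "intrinsics" (3x3 intrinsics, pixels), "world_from_camera" (4x4, takes a point from camera to world coordinates); the wrist camera has in their place "tool_from_camera" (4x4, takes a point from camera to tool coordinates, whose origin is the TCP and whose axes are the flange's). Camera axes: x right, y up, looking along -z (the intrinsics and any distortion apply to the point x, -y, -z); pixel columns grow to the right and rows downward; lengths in m; the calibration is good to about 2 mm. A picture is of the moment at which its call begins: read the wrist's pose just before it. get_calibration takes no time and is no camera call.
- finish_job(): hands the job in; it is judged then, once.
Trained networks look in the newest picture that a camera, given by its name, has taken for a name from the list of things; names that differ only in an ending like _2 or _b are one class to them, and where a whole thing is asked for, a point or a joint stands for the part that bears it (a point fixed in the world has none). Each returns a list of dicts, best first, with "confidence" (0 to 1); they miss things now and then, are a little off and sometimes report something else, mostly with a low value. They report only what shows in the picture. A call takes as long as a camera call.
- cut_out(query, camera): "region" (400x640 bool, what is visible of it) and "rect" ([centre column, centre row, width, height] in pixels, round what is visible of it).
The state is a dict: "t": time; "q": joint angles; "dq": joint speeds; "effort": joint torques, N m; "tool_pos": TCP position; "tool_rot": TCP orientation; "contact_force": force on the tool from outside, world axes, zero at the start; "wrist_torque": the same for the moment, N m; "opening": finger opening in m; "grip_force": force on a finger pad.
Only numpy, scipy, OpenCV 4.12 (cv2) and the standard library are available. Lean on these libraries where they do the work, as an engineer would, in place of code of your own. Each camera call takes 0.05 s, during which the arm holds its last target. There are 200 camera calls.

### The job

On the blue drilling jig, first push the loose aluminium bar until it lies flat along its whole length against the steel rail. Then hook the draw latch over the bar's orange keeper and throw the red lever all the way over until it lies down, past its dead centre, and keeps the bar clamped tight against the rail. Do not strike the lamp over the jig, and leave the bottle, can, bowl and wrench where they are.

Things in the scene. Friction and masses are not known exactly. Their poses are not given: they have to be found in the camera images.
- jig: Blue base plate of a drilling jig, fixed to the bench, 270 x 520 x 12 mm (from x = -120 to +150 mm). Origin: at bench height, below the middle of the steel rail's front face. x: level, square to the rail, from the bar towards the rail and the latch behind it (the latch pulls this way); y along the rail; z up. The draw latch works in the plane y = 0.
- rail_mid (a point): Middle of the rail's front face, at the plate's top (jig x = 0, z = 12 mm). The steel rail has two pieces, at jig y = 40 to 170 mm and -170 to -40 mm, 16 mm thick and 30 mm tall (top at z = 42 mm). The draw latch stands in the gap, behind the rail; its two dark 6 mm pivot cheeks are at y = +-20 mm, x = 20 to 50 mm, top at z = 46 mm.
- bar: Loose aluminium bar, 320 (y) x 30 (x) x 30 (z) mm, 0.35 to 0.7 kg, lying on the jig plate (12 mm above the bench), askew and short of the rail. Origin at the centre of its underside; its x points towards the rail. In its middle it is notched from above over 70 mm (y = -35 to 35 mm) down to 12 mm thick; the orange keeper stands in the notch. Slides with a few newtons.
- bar_mid (a point): Centre of the bar, half-way up (15 mm above its underside); axes as the bar.
- bar_left (a point): Bar's +y end, on its face towards the rail, half-way up; at jig x = 0 when this end touches the rail.
- bar_right (a point): Bar's -y end, on its face towards the rail, half-way up; at jig x = 0 when this end touches the rail.
- keeper (a point): Top of the front (-x) edge of the orange keeper: an upright plate 44 mm wide (y), 6 mm thick (x), reaching 24 mm above the bar's underside, leaning 11 degrees back so that its top overhangs to -x and the hook cannot ride up.
- lever (a joint): Angle of the red lever, rad: 0 = closed, level, pointing to jig +x (a stop); 1.57 = upright; at most 2.1 = leaning to -x. Stays where left (friction 0.07 N m). Hooked and with the bar home, dead centre lies near 0.55; the pull builds up from about 1.6 and soon past dead centre the spring snaps the lever shut. Takes some 2 to 5 N near its end.
- lever_pivot (a point): Pivot axis of the lever (parallel to jig y), at jig x = 35, z = 36 mm; the frame turns with the lever: its x runs along the lever to its free end, its z is the face that looks up when closed.
- lever_end (a point): On the lever's outer face (the face to push: it looks towards -x with the lever upright and upward when closed), 75 mm from the pivot along the lever and 8 mm off the pivot's line. The red lever is 28 mm wide (y), 6 mm thick, 28 to 88 mm from the pivot.
- link (a joint): Angle in rad between lever and hook link, whose hinge pin sits on the lever 22 mm from the pivot (at x = 19, z = -11 mm in the frame of point lever_pivot). Raise of the hook = link - lever: 0 = hook strap level, pointing to jig -x; positive = hook end raised by that angle. A light friction (0.033 N m) holds it while raised over about 0.3; lower down its own weight lets it sink.
- hook: Steel hook strap, 12 mm wide (y), hinged to the lever by its link; origin on the hinge pin. When level it reaches to -x; a 6 mm thick nose bends down at its end, inner face 70 mm from the pin. A spring (6 N per mm, up to 12 mm) lets the hook stretch away from the pin. Pin and lever together let the hook move, with friction, anywhere near in the plane jig y = 0.
- hook_grip (a point): Centre of the yellow round grip on top of the hook: a disc 24 mm in diameter, axis along jig y, 14 mm wide to pinch between fingers to both sides (jig +y and -y). It is 62 mm from the pin along the strap and 34 mm above the pin's line.
- hook_nose (a point): Near the lower tip of the nose, in the middle of its thickness, 73 mm from the pin along the strap and 6 mm below the pin's line (40 mm below and 11 mm to -x of hook_grip with the strap level). Hooked: about 8 to 12 mm to -x of bar_mid and level with it or up to 6 mm below, the strap sloping down about 0.3 rad from the pin while the lever is up.
- lamp_mid (a point): Middle of the axis of the white lamp tube (24 mm in diameter, 470 mm long, along jig y), fixed at jig x = 105, z = 155 mm; posts at jig y = +-241 mm. A gripper pointing straight down cannot get at the lying lever for it: lean the tool, reaching in from the jig's -x side, fingers pointing to +x and down.
- lamp: The lamp with tube and posts; fixed to the jig, its frame is that of the jig.
- oil: Bystander: red oil bottle, 48 mm in diameter, 120 mm tall, origin at its foot.
- wrench: Bystander: steel wrench, 160 mm long, lying on the bench.
- can: Bystander: blue can, 60 mm in diameter, 110 mm tall, origin at its foot.
- bowl: Bystander: red bowl, 90 mm in diameter, 45 mm tall, origin at its foot.

How it is judged:
On the way, in this order (a step that is already met when the one before it is completed fails the run):
1. the bar lies against the rail at both ends (within 3 mm) (x of each of bar_left, bar_right in the frame of jig above -0.003 m and z of bar_mid in the frame of jig between 0.023 and 0.031 m), for 0.2 s.
2. the hook's nose hangs in front of the keeper, below its top (x of hook_nose in the frame of bar_mid between -0.022 and -0.003 m and y of hook_nose in the frame of bar_mid between -0.022 and 0.022 m and z of hook_nose in the frame of bar_mid between -0.012 and 0.006 m and value of joint lever above 0.7 rad), for 0.2 s.
At the end, for the whole second after the job is handed in: Lever down (below 0.12 rad); nose in front of the keeper (tip 3-22 mm to -x of the bar centre, within 22 mm sideways, 12 mm below to 6 mm above it) pulling on the bar with over 6 N; bar at rest, flat on the plate (centre 23-31 mm over the bench), both ends within 3 mm of the rail (all of step 1 and x of hook_nose in the frame of bar_mid between -0.022 and -0.003 m and y of hook_nose in the frame of bar_mid between -0.022 and 0.022 m and z of hook_nose in the frame of bar_mid between -0.012 and 0.006 m and value of joint lever below 0.12 rad and contact force between hook and bar above 6 N and linear speed of bar below 0.01 m/s); the robot touches nothing.
It fails at once if the oil is pushed more than 30 mm away (distance of oil from where it was at the start of the episode above 0.03 m).
It fails at once if the wrench is pushed more than 30 mm away (distance of wrench from where it was at the start of the episode above 0.03 m).
It fails at once if the can is pushed more than 30 mm away (distance of can from where it was at the start of the episode above 0.03 m).
It fails at once if the bowl is pushed more than 30 mm away (distance of bowl from where it was at the start of the episode above 0.03 m).
It fails at once if the lamp is struck (more than 10 N) (contact force between lamp and anything else above 10 N).
It also fails if it takes over 64 s, if anything falls off the work surface, if the arm or the gripper's body presses on something with over 40 N, if the wrist force passes 120 N, or if a joint passes its speed limit or range.

## Working session

There is one attempt and no reset: what is moved stays moved. The work goes in short steps, Python scripts to look and compute and a shell command to move; the robot and the scene stay as the last step left them, time stands still between calls to the robot, and variables do not carry over. Pictures are saved under pics/ and viewed, at most 10 in all, crops included, and the job is handed in when it is done.

```bash
mkdir -p pics; ls; python3 - <<'E'
from station import *
import cv2,numpy as np
o=get_obs();print(o)
a=get_image("top");b=get_image("side")
cv2.imwrite("pics/a.png",a[...,::-1]);cv2.imwrite("pics/b.png",b[...,::-1])
for c in("top","side"):
  k=get_calibration(c);print(c,k)
  for n in("jig","bar","keeper","lever","hook","hook_grip","lamp","oil","can","bowl","wrench"):
    r=cut_out(n,c);print(n,[(round(x["confidence"],2),np.round(x["rect"]).tolist()) for x in r[:2]])
print(get_calibration("wrist"))
E
```

```text
pics
{'t': 0.0, 'q': array([ 1.08500697e+00,  5.33360875e-02,  1.61425644e+00,  1.87156502e-05,
        1.47602548e+00, -1.18992065e-01]), 'dq': array([-0.00040379, -0.00108049,  0.00071092,  0.00090667,  0.00305487,
        0.00129306]), 'effort': array([ 6.43580697e-04, -3.93685985e+01, -3.70177424e+01, -6.18362424e-05,
        7.14043636e-03,  1.69011071e-05]), 'tool_pos': array([0.22384401, 0.58288317, 0.23009835]), 'tool_rot': array([-5.72828638e-01, -3.08829427e+00,  3.02774849e-03]), 'contact_force': array([-0.60538051, -0.08171617,  0.11000916]), 'wrist_torque': array([ 0.01071682, -0.01517592, -0.05239482]), 'grip_force': 0.0, 'opening': 0.08568275915572769}
top {'intrinsics': array([[449.96406555,   0.        , 320.78248038],
       [  0.        , 449.96406555, 200.03364211],
       [  0.        ,   0.        ,   1.        ]]), 'world_from_camera': array([[ 0.00137827,  0.99695804, -0.07792798,  0.40923357],
       [-0.9998175 ,  0.00285871,  0.01888926,  0.05625004],
       [ 0.01905457,  0.07788772,  0.99678003,  1.3037752 ],
       [ 0.        ,  0.        ,  0.        ,
[... 1629 characters left out ...]
2.0])]
can [(0.8, [445.0, 302.0, 29.0, 44.0])]
bowl [(0.66, [290.0, 164.0, 22.0, 23.0]), (0.22, [336.0, 247.0, 84.0, 78.0])]
wrench [(0.73, [366.0, 335.0, 62.0, 22.0])]
{'intrinsics': array([[302.33351139,   0.        , 322.09348709],
       [  0.        , 302.33351139, 198.25947322],
       [  0.        ,   0.        ,   1.        ]]), 'tool_from_camera': array([[ 1.65627466e-05,  9.58597313e-01,  2.84765150e-01,
         7.22629233e-02],
       [ 9.99999423e-01, -3.21639577e-04,  1.02456392e-03,
        -9.09230007e-04],
       [ 1.07373596e-03,  2.84764969e-01, -9.58596766e-01,
        -1.42434874e-01],
       [ 0.00000000e+00,  0.00000000e+00,  0.00000000e+00,
         1.00000000e+00]])}
```

```bash
python3 - <<'E'
import cv2,numpy as np
a=cv2.imread("pics/a.png")[110:290,190:470];b=cv2.imread("pics/b.png")[130:350,230:480]
a=cv2.resize(a,(800,514),interpolation=2);b=cv2.resize(b,(680,598),interpolation=2)
cv2.imwrite("pics/a2.png",a);cv2.imwrite("pics/b2.png",b)
E
```

```text
(no output)
```

View pics/a2.png

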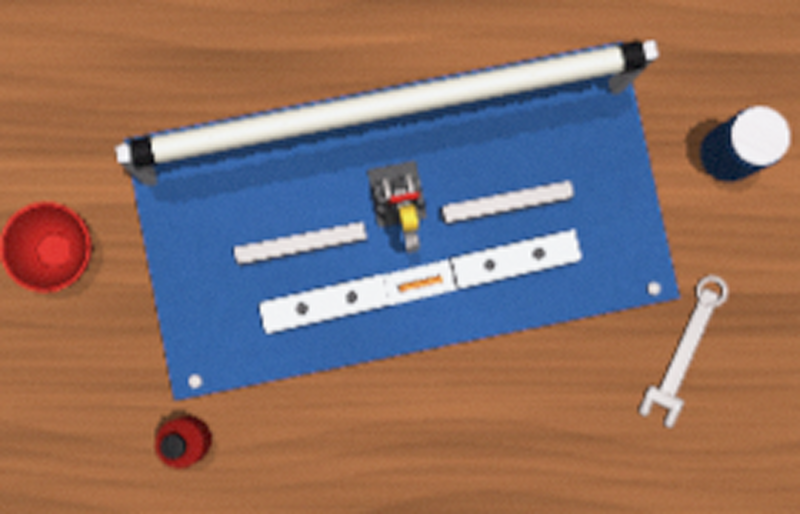

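View pics/b2.png

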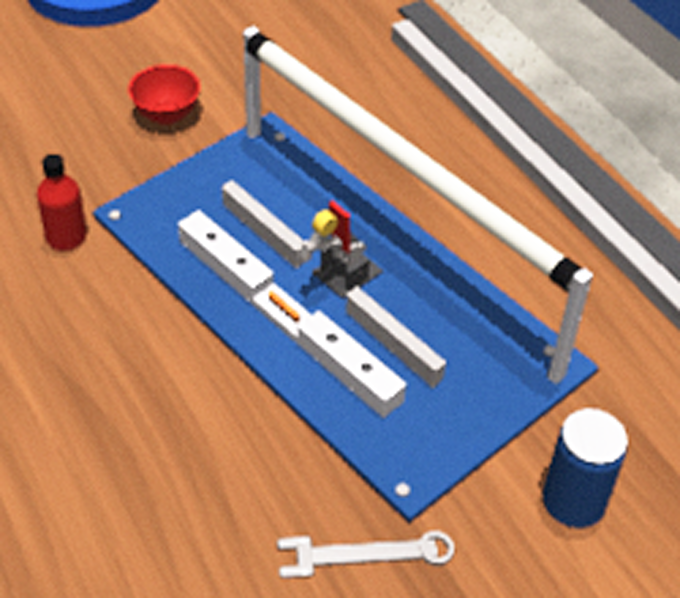

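```bash
cat >h.py <<'E'
from station import *
import cv2,numpy as np
from scipy.optimize import least_squares
from scipy.spatial.transform import Rotation as R
def toolT(o):
  T=np.eye(4);T[:3,:3]=R.from_rotvec(o["tool_rot"]).as_matrix();T[:3,3]=o["tool_pos"];return T
def cam(c,o=None):
  k=get_calibration(c)
  return k["intrinsics"],(k["world_from_camera"] if c!="wrist" else toolT(o)@k["tool_from_camera"])
def proj(P,KT):
  K,T=KT;p=(np.atleast_2d(P)-T[:3,3])@T[:3,:3];p=p*[1,-1,-1];p=p@K.T;return p[:,:2]/p[:,2:]
def fr(v,P):  # frame x,y,yaw; points local
  x,y,t=v[:3];c,s=np.cos(t),np.sin(t);P=np.array(P,float)
  return np.c_[x+c*P[:,0]-s*P[:,1],y+s*P[:,0]+c*P[:,1],P[:,2]]
E
cat >fit.py <<'E'
from h import *
t=lambda L:np.array(L)/2.857+[190,110]-0.3
s=lambda L:np.array(L)/2.72+[230,130]-0.3
top,side=cam("top"),cam("side")
Jt=[(-.12,.26,.012),(-.12,-.26,.012),(0,.17,.042),(.016,.17,.042),(.016,.04,.042),(0,.04,.042),(0,-.04,.042),(.016,-.04,.042),(.016,-.17,.042),(0,-.17,.042)]
Ut=t([(172,399),(680,297),(238,263),(233,247),(362,224),(367,238),(446,222),(442,207),(572,182),(574,196)])
Js=[(-.12,.26,.012),(-.12,-.26,.012),(.15,-.26,.012),(.15,.26,.012)]
Us=s([(95,213),(410,520),(597,370),(270,115)])
f=lambda v:np.r_[(proj(fr(v,Jt),top)-Ut).ravel(),(proj(fr(v,Js),side)-Us).ravel()]
r=least_squares(f,[.45,0,.19],loss="soft_l1");j=r.x;print("jig",j,np.round(f(j).reshape(-1,2),1).tolist())
B=[(.015,.16,.042),(-.015,.16,.042),(.015,-.16,.042),(-.015,-.16,.042)]
Ub=t([(260,303),(267,333),(576,231),(581,259)])
Bs=[(-.015,.16,.042),(.015,.16,.042),(.015,-.16,.042),(-.015,-.16,.042)]
Ubs=s([(179,232),(198,211),(405,383),(386,403)])
g=lambda v:np.r_[(proj(fr(v,B),top)-Ub).ravel(),(proj(fr(v,Bs),side)-Ubs).ravel()]
r=least_squares(g,[.4,0,.2],loss="soft_l1");b=r.x;print("bar",b,np.round(g(b).reshape(-1,2),1).tolist())
c,sn=np.cos(j[2]),np.sin(j[2]);M=np.array([[c,sn],[-sn,c]])
print("bar in jig",M@(b[:2]-j[:2]),b[2]-j[2])
# latch: fit lever, link, in jig frame
def lat(a,l):
  ra=lambda x,z,a:np.array([x*np.cos(a)-z*np.sin(a),x*np.sin(a)+z*np.cos(a)])
  pv=np.array([.035,.036])
  pin=pv+ra(.019,-.011,a); rise=l-a
  # strap dir at rise 0: -x ; up z ; raising = rotates -x toward +z
  d=np.array([-np.cos(rise),np.sin(rise)]);u=np.array([np.sin(rise),np.cos(rise)])
  P=[pin+.062*d+.034*u,pin+.073*d-.006*u,pv+ra(.088,.005,a)]
  return np.array([(p[0],0,p[1]) for p in P])
if __name__=="__main__":
  ut=t([(407,218),(412,243),(404,197)]);us=s([(325,222),(308,252),(341,205)])
  h=lambda v:np.r_[(proj(fr(j,lat(*v)),top)-ut).ravel(),(proj(fr(j,lat(*v)),side)-us).ravel()]
  for a0 in(1.2,1.9):
    r=least_squares(h,[a0,a0+.5],loss="soft_l1");print("lat",r.x,r.cost,lat(*r.x).round(3).tolist(),np.round(h(r.x).reshape(-1,2),1).tolist())
E
python3 fit.py
```

```text
jig [0.53585881 0.00113644 0.19961638] [[0.4, 0.7], [0.2, 0.6], [-0.5, 0.2], [0.2, 0.2], [0.4, -0.7], [-0.2, -0.1], [-0.1, 0.0], [0.2, -0.3], [-0.4, -0.4], [0.0, 0.2], [-1.4, -0.6], [-0.3, 0.5], [1.1, -0.4], [0.8, -1.3]]
bar [ 0.48509894 -0.01386712  0.232704  ] [[-0.3, 0.2], [-0.3, 0.2], [-0.3, -0.4], [0.5, 0.1], [-0.5, -2.6], [0.3, 0.3], [0.8, 1.2], [-0.2, 0.1]]
bar in jig [-0.05272702 -0.00464029] 0.03308761678112862
lat [1.62997273 2.14781161] 3.917668670051845 [[0.008, 0.0, 0.116], [-0.022, 0.0, 0.087], [0.025, 0.0, 0.124]] [[0.3, -1.5], [0.2, 1.5], [0.2, -0.7], [1.1, -0.1], [-0.8, 1.1], [-0.1, 1.4]]
lat [1.62997272 2.14781158] 3.917668670051644 [[0.008, 0.0, 0.116], [-0.022, 0.0, 0.087], [0.025, 0.0, 0.124]] [[0.3, -1.5], [0.2, 1.5], [0.2, -0.7], [1.1, -0.1], [-0.8, 1.1], [-0.1, 1.4]]
```

```bash
cat >>h.py <<'E'
J=[0.5359,0.0011,0.1996]
def tgt(x,y,z,th,j=J,yaw=0):
  t=np.radians(th);Rj=R.from_euler("z",j[2]+yaw).as_matrix()
  M=Rj@np.array([[-np.cos(t),0,np.sin(t)],[0,1,0],[-np.sin(t),0,-np.cos(t)]])
  return fr(j,[(x,y,z)])[0],M
def rel(*W,j=J):
  T=toolT(get_obs())
  for w in W:
    p,M=tgt(*w,j=j);print(w,(T[:3,:3].T@(p-T[:3,3])).round(4).tolist(),np.degrees(R.from_matrix(T[:3,:3].T@M).as_rotvec()).round(1).tolist())
def jigpose(j=J):
  T=toolT(get_obs());Rj=R.from_euler("z",j[2]).as_matrix()
  p=Rj.T@(T[:3,3]-[j[0],j[1],0]);z=Rj.T@T[:3,2];print("jig",p.round(4),"lean",np.degrees(np.arctan2(z[0],-z[2])).round(1),"side",np.degrees(np.arcsin(z[1])).round(1),"F",(Rj.T@get_obs()["contact_force"]).round(1),"t",get_obs()["t"])
E
python3 -c "
from h import *
jigpose();rel((-.13,-.005,.17,35),(-.13,-.005,.25,35))"
```

```text
jig [-0.1901  0.6326  0.2313] lean -0.0 side -0.0 F [-0.1  0.1  0.1] t 1.2
(-0.13, -0.005, 0.17, 35) [-0.3929, -0.5057, 0.0613] [-9.9, -34.0, -31.4]
(-0.13, -0.005, 0.25, 35) [-0.3929, -0.5057, -0.0187] [-9.9, -34.0, -31.4]
```

```bash
python3 -m crank '[{"offset":[-0.39,-0.505,-0.02],"twist":[-9.9,-34,-31.4]},{"offset":[-0.39,-0.505,-0.02],"twist":[-9.9,-34,-31.4]},{"offset":[-0.39,-0.505,-0.02],"twist":[-9.9,-34,-31.4]},{"offset":[-0.39,-0.505,-0.02],"twist":[-9.9,-34,-31.4]},{"offset":[-0.39,-0.505,-0.02],"twist":[-9.9,-34,-31.4]},{"offset":[-0.39,-0.505,-0.02],"twist":[-9.9,-34,-31.4]},{"offset":[-0.39,-0.505,-0.02],"twist":[-9.9,-34,-31.4]},{"offset":[-0.39,-0.505,-0.02],"twist":[-9.9,-34,-31.4]},{"offset":[-0.39,-0.505,-0.02],"twist":[-9.9,-34,-31.4]},{"offset":[-0.39,-0.505,-0.02],"twist":[-9.9,-34,-31.4]},{"offset":[-0.39,-0.505,-0.02],"twist":[-9.9,-34,-31.4]},{"offset":[-0.39,-0.505,-0.02],"twist":[-9.9,-34,-31.4]},{"offset":[-0.39,-0.505,0.06],"twist":[-9.9,-34,-31.4]},{"offset":[-0.39,-0.505,0.06],"twist":[-9.9,-34,-31.4]},{"offset":[-0.39,-0.505,0.06],"twist":[-9.9,-34,-31.4]}]' 1 30
python3 - <<'E'
from h import *
jigpose();o=get_obs();a=get_image("wrist");cv2.imwrite("pics/w1.png",a[...,::-1])
np.save("w1.npy",toolT(o))
cv2.imwrite("pics/w1v.png",cv2.resize(a[...,::-1],(800,500),interpolation=2))
E
```

```text
t: 3.08
tool_pos: [0.4123, -0.0277, 0.1698]
tool_rot: [-0.255, 2.525, 0.084]
contact_force: [-0.6, 0.5, 1.9]
opening: 0.0854
grip_force: 0.0
jig [-0.1269 -0.0037  0.1698] lean 34.7 side 0.2 F [-0.5  0.6  1.9] t 3.075
```

View pics/w1v.png

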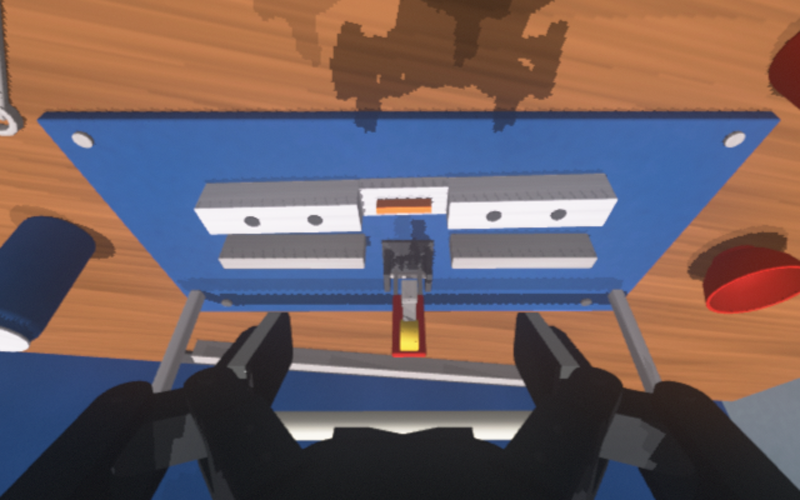

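```bash
cat >>fit.py <<'E'
  K=get_calibration("wrist");W=(K["intrinsics"],np.load("w1.npy")@K["tool_from_camera"])
  w=lambda L:np.array(L)/1.25-.1
  Jw=[(-.12,-.26,.012),(-.12,.26,.012),(0,-.17,.042),(0,-.04,.042),(.016,-.17,.042),(.016,-.04,.042),(0,.04,.042),(0,.17,.042),(.016,.04,.042),(.016,.17,.042)]
  Uw=w([(38,118),(779,118),(221,260),(364,258),(221,269),(366,267),(453,257),(596,256),(452,265),(597,264)])
  fw=lambda v:(proj(fr(v,Jw),W)-Uw).ravel()
  print("w resid of old",np.round(fw(j).reshape(-1,2),1).tolist())
  r=least_squares(fw,j,loss="soft_l1");print("wrist-only",r.x,np.round(fw(r.x).reshape(-1,2),1).tolist())
  jw=r.x
  r=least_squares(lambda v:np.r_[f(v),fw(v)],j,loss="soft_l1");j2=r.x;print("both",j2)
  Bw=[(-.015,-.16,.042),(-.015,.16,.042),(.015,-.16,.042),(.015,.16,.042)];Ubw=w([(195,209),(616,199),(208,235),(613,225)])
  gw=lambda v:(proj(fr(v,Bw),W)-Ubw).ravel()
  for nm,jj,fun in(("w",jw,gw),("all",j2,lambda v:np.r_[g(v),gw(v)])):
    r=least_squares(fun,b,loss="soft_l1");b2=r.x;c,sn=np.cos(jj[2]),np.sin(jj[2]);M=np.array([[c,sn],[-sn,c]])
    print(nm,"bar in jig",M@(b2[:2]-jj[:2]),b2[2]-jj[2],np.round(gw(b2).reshape(-1,2),1).tolist())
  h2=lambda v:np.r_[(proj(fr(j2,lat(*v)),top)-ut).ravel(),(proj(fr(j2,lat(*v)),side)-us).ravel(),(proj(fr(jw,lat(*v)[:1]),W)-w([(409,335)])).ravel()]
  r=least_squares(h2,[1.6,2.1],loss="soft_l1");print("lat",r.x,lat(*r.x).round(3).tolist(),np.round(h2(r.x).reshape(-1,2),1).tolist())
E
python3 fit.py|tail -7
```

```text
lat [1.62997272 2.14781158] 3.917668670051644 [[0.008, 0.0, 0.116], [-0.022, 0.0, 0.087], [0.025, 0.0, 0.124]] [[0.3, -1.5], [0.2, 1.5], [0.2, -0.7], [1.1, -0.1], [-0.8, 1.1], [-0.1, 1.4]]
w resid of old [[-5.1, 0.3], [3.3, 0.9], [-4.1, -1.4], [-1.4, 0.2], [1.2, -0.1], [-1.9, 1.4], [-0.7, 1.0], [1.5, 1.7], [-1.3, 2.9], [-4.9, 3.7]]
wrist-only [0.53516571 0.00246715 0.20278543] [[-3.5, 0.7], [5.7, -0.3], [-2.8, -1.3], [-0.1, 0.0], [2.5, -0.1], [-0.6, 1.2], [0.7, 0.7], [3.1, 1.2], [0.0, 2.7], [-3.3, 3.2]]
both [0.53536152 0.00202192 0.20222353]
w bar in jig [-0.0520309  -0.00440575] 0.03195787694675192 [[-1.4, 0.1], [2.7, -0.4], [1.7, -0.1], [-7.3, 0.5]]
all bar in jig [-0.0521534  -0.00483874] 0.032332661035805704 [[-2.4, 0.1], [1.7, -0.4], [0.8, -0.1], [-8.2, 0.6]]
lat [1.61664702 2.09286295] [[0.006, 0.0, 0.114], [-0.023, 0.0, 0.084], [0.026, 0.0, 0.124]] [[0.1, -0.4], [-0.0, 2.1], [-0.2, -1.0], [0.2, 0.6], [-1.4, 1.8], [-0.1, 1.0], [0.8, 0.6]]
```

```bash
sed -i 's/^J=.*/J=[0.5354,0.0020,0.2022]/' h.py; python3 -c "
from h import *
jigpose();rel((-.125,-.005,.018,35),(-.06,-.005,.018,35),(-.045,-.005,.018,35))"
```

```text
jig [-0.1259 -0.0051  0.1722] lean 34.9 side 0.0 F [-0.4 -0.7  1.1] t 3.125
(-0.125, -0.005, 0.018, 35) [0.0875, -0.0001, 0.127] [0.0, -0.1, -0.0]
(-0.06, -0.005, 0.018, 35) [0.0342, -0.0001, 0.1642] [0.0, -0.1, -0.0]
(-0.045, -0.005, 0.018, 35) [0.0219, -0.0001, 0.1728] [0.0, -0.1, -0.0]
```

```bash
python3 -m crank '[{"offset":[0.0875,0,0.127],"twist":[0,0,0]},{"offset":[0.0875,0,0.127],"twist":[0,0,0]},{"offset":[0.0875,0,0.127],"twist":[0,0,0]},{"offset":[0.0875,0,0.127],"twist":[0,0,0]},{"offset":[0.0793,0,0.1327],"twist":[0,0,0]},{"offset":[0.0711,0,0.1384],"twist":[0,0,0]},{"offset":[0.063,0,0.1441],"twist":[0,0,0]},{"offset":[0.0548,0,0.1499],"twist":[0,0,0]},{"offset":[0.0466,0,0.1556],"twist":[0,0,0]},{"offset":[0.0384,0,0.1613],"twist":[0,0,0]},{"offset":[0.0343,0,0.1642],"twist":[0,0,0]},{"offset":[0.0302,0,0.167],"twist":[0,0,0]},{"offset":[0.0261,0,0.1699],"twist":[0,0,0]},{"offset":[0.022,0,0.1728],"twist":[0,0,0]},{"offset":[0.022,0,0.1728],"twist":[0,0,0]}]'
python3 - <<'E'
from h import *
jigpose();o=get_obs();a=get_image("wrist");cv2.imwrite("pics/w2.png",a[...,::-1])
cv2.imwrite("pics/w2v.png",cv2.resize(a[...,::-1],(800,500),interpolation=2))
E
```

```text
t: 5.0
tool_pos: [0.4918, -0.0129, 0.0163]
tool_rot: [-0.252, 2.523, 0.081]
contact_force: [0.4, -0.7, 0.1]
opening: 0.0855
grip_force: 0.0
jig [-0.0457 -0.0059  0.0163] lean 34.8 side -0.0 F [ 0.3 -0.8  0.1] t 5.0
```

View pics/w2v.png

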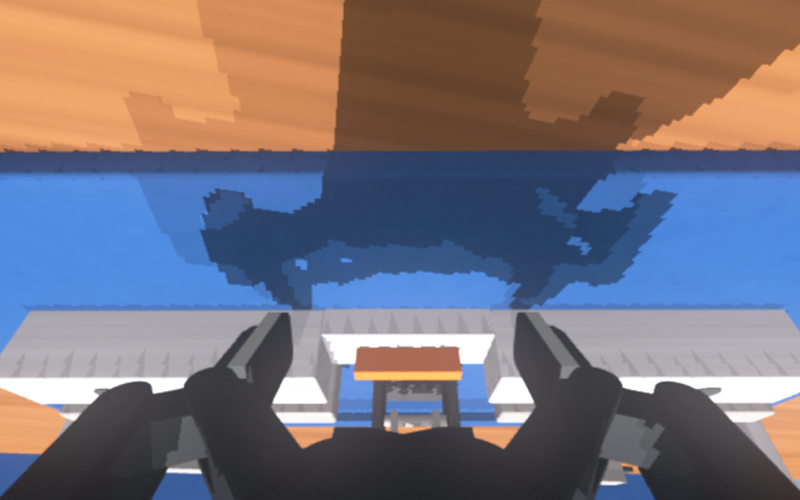

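```bash
python3 -m crank '[{"offset":[-0.0033,0,0.0023],"twist":[0,0,0]},{"offset":[-0.0066,0,0.0046],"twist":[0,0,0]},{"offset":[-0.0066,0,0.0046],"twist":[0,0,0]}]'
python3 -c "
from h import *
jigpose()"
python3 -m crank '[{"offset":[-0.0025,0,0.0017],"twist":[0,0,0]},{"offset":[-0.0025,0,0.0017],"twist":[0,0,0]}]'
python3 -c "
from h import *
jigpose()"
```

```text
t: 5.42
tool_pos: [0.4996, -0.0112, 0.0162]
tool_rot: [-0.253, 2.524, 0.082]
contact_force: [0.2, -0.3, 0.3]
opening: 0.0855
grip_force: 0.1
jig [-0.0377 -0.0058  0.0162] lean 34.8 side 0.0 F [ 0.1 -0.3  0.3] t 5.425
t: 5.68
tool_pos: [0.5025, -0.0107, 0.0163]
tool_rot: [-0.253, 2.524, 0.081]
contact_force: [-0.2, -0.1, -0.7]
opening: 0.0856
grip_force: 0.2
jig [-0.0348 -0.0058  0.0163] lean 34.8 side 0.0 F [-0.2 -0.  -0.7] t 5.675
```

```bash
for i in 1 ; do python3 -m crank '[{"offset":[-0.0016,0,0.0011],"twist":[0,0,0]},{"offset":[-0.0016,0,0.0011],"twist":[0,0,0]}]'; python3 -c "
from h import *
jigpose()"; done
python3 -m crank '[{"offset":[-0.0016,0,0.0011],"twist":[0,0,0]},{"offset":[-0.0016,0,0.0011],"twist":[0,0,0]}]'; python3 - <<'E'
from h import *
jigpose();o=get_obs();a=get_image("side");b=get_image("top")
a=cv2.resize(a[150:330,260:440],(600,600),interpolation=2);b=cv2.resize(b[150:260,250:420],(800,518),interpolation=2)
cv2.imwrite("pics/s3.png",a[...,::-1]);cv2.imwrite("pics/t3.png",b[...,::-1])
E
```

```text
t: 5.92
tool_pos: [0.5042, -0.0103, 0.0162]
tool_rot: [-0.253, 2.524, 0.082]
contact_force: [-2.3, -0.1, -0.4]
opening: 0.0857
grip_force: 0.7
jig [-0.033  -0.0058  0.0162] lean 34.8 side 0.0 F [-2.3  0.4 -0.4] t 5.925
t: 6.18
tool_pos: [0.5062, -0.0099, 0.0162]
tool_rot: [-0.253, 2.524, 0.082]
contact_force: [-1.4, -0.5, 0.3]
opening: 0.0853
grip_force: 0.7
jig [-0.031  -0.0058  0.0162] lean 34.8 side 0.0 F [-1.4 -0.2  0.3] t 6.175
```

View pics/s3.png

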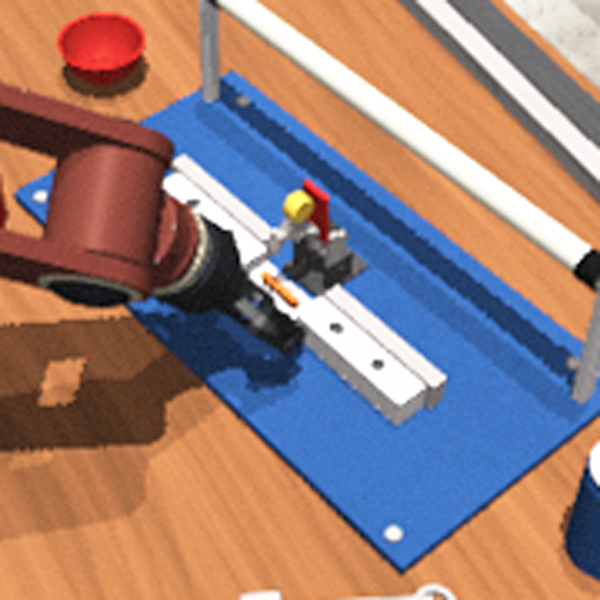

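```bash
for i in 1 ; do python3 -m crank '[{"offset":[-0.0025,0,0.0017],"twist":[0,0,0]},{"offset":[-0.0025,0,0.0017],"twist":[0,0,0]}]'; python3 -c "
from h import *
jigpose()"; done
python3 -m crank '[{"offset":[-0.0016,0,0.0011],"twist":[0,0,0]},{"offset":[-0.0016,0,0.0011],"twist":[0,0,0]}]'; python3 -c "
from h import *
jigpose()"
```

```text
t: 6.52
tool_pos: [0.5089, -0.0093, 0.0161]
tool_rot: [-0.254, 2.524, 0.081]
contact_force: [-6.4, -2.1, 3.5]
opening: 0.0855
grip_force: 3.5
jig [-0.0282 -0.0058  0.0161] lean 34.7 side 0.0 F [-6.7 -0.8  3.5] t 6.525
t: 6.78
tool_pos: [0.5091, -0.0091, 0.0149]
tool_rot: [-0.255, 2.528, 0.082]
contact_force: [-22.9, -6.3, 14.0]
opening: 0.0855
grip_force: 11.9
jig [-0.028  -0.0056  0.0149] lean 34.5 side 0.1 F [-23.7  -1.6  14. ] t 6.775
```

```bash
python3 -m crank '[{"offset":[0,0,0],"twist":[0,0,0]},{"offset":[0,0,0],"twist":[0,0,0]},{"offset":[0.004,0,-0.003],"twist":[0,0,0]},{"offset":[0.03,0,-0.025],"twist":[0,0,0]},{"offset":[0.03,0,-0.075],"twist":[0,0,0]},{"offset":[0.03,0,-0.125],"twist":[0,0,0]},{"offset":[0.03,0,-0.175],"twist":[0,0,0]},{"offset":[0.03,0,-0.175],"twist":[0,0,0]}]'
python3 - <<'E'
from h import *
jigpose();o=get_obs();a=get_image("wrist");T=toolT(o);np.save("w3.npy",T);cv2.imwrite("pics/w3.png",a[...,::-1])
K=get_calibration("wrist");W=(K["intrinsics"],T@K["tool_from_camera"])
v=a[...,::-1].copy()
for p in [(0,s*y,.042) for s in(1,-1) for y in(.04,.17)]: 
  q=proj(fr(J,[p]),W)[0];print(p,q.round());cv2.circle(v,tuple(np.round(q).astype(int)),2,(0,0,255),-1)
q=proj(fr(J,[(.007,0,.115)]),W)[0];cv2.circle(v,tuple(np.round(q).astype(int)),2,(255,0,255),-1)
cv2.imwrite("pics/w3v.png",cv2.resize(v,(800,500),interpolation=2))
E
```

```text
t: 7.78
tool_pos: [0.4049, -0.0396, 0.1392]
tool_rot: [-0.253, 2.527, 0.084]
contact_force: [-0.5, 0.2, -0.3]
opening: 0.0858
grip_force: 0.0
jig [-0.1362 -0.0145  0.1392] lean 34.6 side 0.1 F [-0.5  0.3 -0.3] t 7.775
(0, 0.04, 0.042) [374. 235.]
(0, 0.17, 0.042) [495. 234.]
(0, -0.04, 0.042) [299. 235.]
(0, -0.17, 0.042) [178. 235.]
```

View pics/w3v.png

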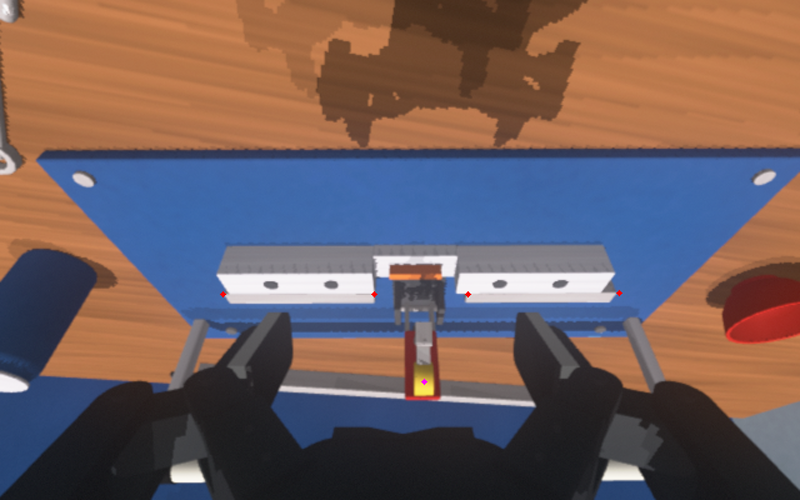

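```bash
cat >hk.py <<'E'
from h import *
from fit import lat
def hp(a,r,th,dx=-.003,y=0.0,depth=.019):
  # tcp jig for disc at (a,r), tool lean th; dx offset in tool's -x dir
  g=lat(a,a+r)[0];t=np.radians(th)
  p=np.array([g[0],g[2]])+dx*np.array([np.cos(t),np.sin(t)])+depth*np.array([np.sin(t),-np.cos(t)])
  return (round(p[0],4),y,round(p[1],4),th)
E
python3 - <<'E' | grep -v -e '^bar' -e '^jig \[0.5' 
from hk import *
jigpose()
w=hp(1.62,.49,0);rel((w[0]-.03,0,w[2]+.08,0),(w[0],0,w[2]+.05,0),w)
E
```

```text
jig [-0.1363 -0.0137  0.138 ] lean 34.6 side 0.2 F [-0.5  0.6 -0.5] t 7.825
(np.float64(-0.026699999999999998), 0, np.float64(0.1757), 0) [-0.1116, 0.014, 0.0312] [0.2, 34.6, -0.1]
(np.float64(0.0033), 0, np.float64(0.1457), 0) [-0.1193, 0.0139, 0.0729] [0.2, 34.6, -0.1]
(np.float64(0.0033), 0.0, np.float64(0.0957), 0) [-0.0909, 0.0136, 0.1141] [0.2, 34.6, -0.1]
```

```bash
python3 -m crank '[{"offset":[-0.112,0.014,0.031],"twist":[0.2,34.6,0]},{"offset":[-0.112,0.014,0.031],"twist":[0.2,34.6,0]},{"offset":[-0.112,0.014,0.031],"twist":[0.2,34.6,0]},{"offset":[-0.112,0.014,0.031],"twist":[0.2,34.6,0]},{"offset":[-0.119,0.014,0.073],"twist":[0.2,34.6,0]},{"offset":[-0.119,0.014,0.073],"twist":[0.2,34.6,0]},{"offset":[-0.119,0.014,0.073],"twist":[0.2,34.6,0]}]' 0.6
python3 - <<'E' | grep -v -e '^bar' -e '^jig \[0.5' 
from hk import *
jigpose()
o=get_obs();a=get_image("wrist");T=toolT(o);np.save("w4.npy",T)
K=get_calibration("wrist");W=(K["intrinsics"],T@K["tool_from_camera"])
v=a[...,::-1].copy()
q=proj(fr(J,[lat(1.62,2.11)[0]]),W)[0];print(q)
q=proj(np.array([T[:3,3]]),W)[0];print("tcp",q)
hsv=cv2.cvtColor(a,cv2.COLOR_RGB2HSV);m=cv2.inRange(hsv,(22,150,80),(35,255,255));n,l,s,c=cv2.connectedComponentsWithStats(m);i=1+s[1:,4].argmax();print(s[i],c[i])
cv2.imwrite("pics/w4v.png",cv2.resize(v,(800,500),interpolation=2))
w=hp(1.62,.49,0);rel(w)
E
```

```text
t: 8.7
tool_pos: [0.5372, 0.0044, 0.1439]
tool_rot: [0.319, -3.122, -0.004]
contact_force: [0.4, -0.6, -0.1]
opening: 0.0511
grip_force: 0.0
jig [0.0022 0.002  0.1439] lean -0.2 side 0.2 F [ 0.2 -0.7 -0.1] t 8.7
[320.44686641 238.88937416]
tcp [324.14321019 254.61719112]
[317 233  14  21 155] [325.01935484 243.11612903]
(np.float64(0.0033), 0.0, np.float64(0.0957), 0) [-0.001, -0.0017, 0.0491] [0.1, -0.1, 0.0]
```

View pics/w4v.png

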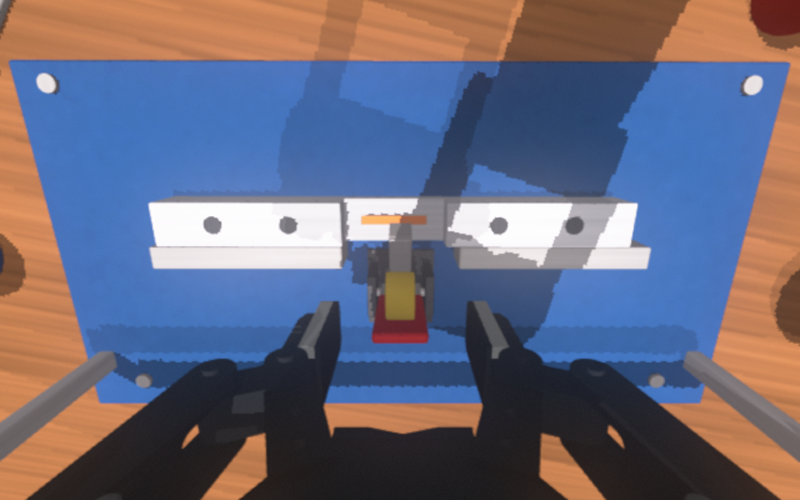

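```bash
python3 -m crank '[{"offset":[-0.001,-0.0015,0.025],"twist":[0,0,0]},{"offset":[-0.001,-0.0015,0.049],"twist":[0,0,0]},{"offset":[-0.001,-0.0015,0.049],"twist":[0,0,0]}]' 0.6
python3 -c "
from h import *
jigpose()"
python3 -m crank '[{"offset":[0,0,0],"twist":[0,0,0]},{"offset":[0,0,0],"twist":[0,0,0]},{"offset":[0,0,0],"twist":[0,0,0]},{"offset":[0,0,0],"twist":[0,0,0]},{"offset":[0,0,0],"twist":[0,0,0]},{"offset":[0,0,0],"twist":[0,0,0]}]' 0 25
python3 - <<'E' | grep -v -e '^bar' -e '^jig \[0.5' 
from hk import *
jigpose()
a0,r0=1.62,.49
rel(*[hp(a,r,np.degrees(r0-r)) for a,r in((a0,r0),(1.8,.49),(1.95,.49),(1.95,.3),(1.95,.15),(1.95,0),(1.95,-.15),(1.95,-.3),(1.8,-.3))])
E
```

```text
t: 9.12
tool_pos: [0.5372, 0.0025, 0.0947]
tool_rot: [0.316, -3.121, -0.005]
contact_force: [-0.0, 0.4, -0.0]
opening: 0.0511
grip_force: 0.0
jig [0.0019 0.0001 0.0947] lean -0.2 side 0.2 F [ 0.1  0.4 -0. ] t 9.125
t: 9.88
tool_pos: [0.5398, 0.0029, 0.0972]
tool_rot: [0.317, -3.125, -0.005]
contact_force: [-2.5, 2.4, 6.0]
opening: 0.0136
grip_force: 29.9
jig [0.0045 0.     0.0972] lean -0.0 side 0.2 F [-1.9  2.8  6. ] t 9.875
(np.float64(0.0033), 0.0, np.float64(0.0957), np.float64(0.0)) [0.0012, -0.0, 0.0015] [0.2, -0.0, 0.0]
(np.float64(-0.0003), 0.0, np.float64(0.0972), np.float64(0.0)) [0.0048, -0.0, 0.0] [0.2, -0.0, 0.0]
(np.float64(-0.0035), 0.0, np.float64(0.0979), np.float64(0.0)) [0.008, -0.0, -0.0007] [0.2, -0.0, 0.0]
(np.float64(-0.0104), 0.0, np.float64(0.0893), np.float64(10.886198107485642)) [0.0149, -0.0, 0.0079] [0.2, -10.9, -0.0]
(np.float64(-0.0145), 0.0, np.float64(0.0817), np.float64(19.480565034447988)) [0.019, -0.0001, 0.0155] [0.2, -19.5, -0.0]
(np.float64(-0.0175), 0.0, np.float64(0.0735), np.float64(28.07493196141034)) [0.022, -0.0001, 0.0237] [0.2, -28.1, -0.0]
(np.float64(-0.0193), 0.0, np.float64(0.065), np.float64(36.66929888837269)) [0.0238, -0.0001, 0.0322] [0.2, -36.7, -0.0]
(np.float64(-0.0197), 0.0, np.float64(0.0564), np.float64(45.26366581533504)) [0.0242, -0.0001, 0.0408] [0.2, -45.3, -0.1]
(np.float64(-0.0165), 0.0, np.float64(0.0557), np.float64(45.26366581533504)) [0.021, -0.0001, 0.0415] [0.2, -45.3, -0.1]
```

```bash
python3 -m crank '[{"offset":[0.0036,0,-0.0015],"twist":[0,0,0]},{"offset":[0.0068,0,-0.0022],"twist":[0,0,0]},{"offset":[0.0068,0,-0.0022],"twist":[0,0,0]},{"offset":[0.0105,0,0.0022],"twist":[0,-5.5,0]},{"offset":[0.0137,0,0.0064],"twist":[0,-10.9,0]},{"offset":[0.0158,0,0.0102],"twist":[0,-15.2,0]},{"offset":[0.0178,0,0.014],"twist":[0,-19.5,0]},{"offset":[0.0178,0,0.014],"twist":[0,-19.5,0]}]'
python3 - <<'E' | grep -v -e '^bar' -e '^jig \[0.5' 
from hk import *
jigpose()
a=get_image("side")
cv2.imwrite("pics/s5.png",cv2.resize(a[170:270,290:420],(780,600),interpolation=2)[...,::-1])
E
```

```text
t: 10.88
tool_pos: [0.52, -0.0009, 0.0807]
tool_rot: [-0.282, 2.793, 0.053]
contact_force: [0.2, 2.9, -2.8]
opening: 0.0135
grip_force: 28.4
jig [-0.0157  0.0003  0.0807] lean 19.3 side 0.2 F [ 0.8  2.8 -2.8] t 10.875
```

View pics/s5.png

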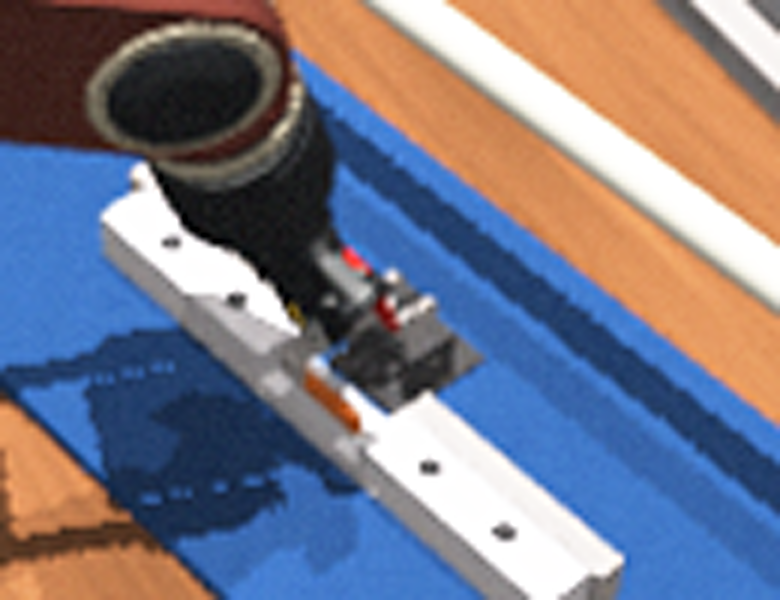

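```bash
python3 - <<'E' | grep -v -e '^bar' -e '^jig \[0.5' 
from hk import *
r0=.49
rel(*[hp(a,r,np.degrees(r0-r)) for a,r in((1.95,.15),(1.95,0),(1.95,-.15),(1.95,-.25),(1.95,-.32))])
E
```

```text
(np.float64(-0.0145), 0.0, np.float64(0.0817), np.float64(19.480565034447988)) [-0.0013, -0.0003, -0.0006] [0.2, -0.3, -0.1]
(np.float64(-0.0175), 0.0, np.float64(0.0735), np.float64(28.07493196141034)) [0.0042, -0.0003, 0.0061] [0.2, -8.9, -0.1]
(np.float64(-0.0193), 0.0, np.float64(0.065), np.float64(36.66929888837269)) [0.0087, -0.0004, 0.0136] [0.2, -17.5, -0.1]
(np.float64(-0.0197), 0.0, np.float64(0.0593), np.float64(42.398876839680916)) [0.011, -0.0004, 0.0188] [0.2, -23.2, -0.1]
(np.float64(-0.0197), 0.0, np.float64(0.0552), np.float64(46.40958140559668)) [0.0123, -0.0004, 0.0227] [0.2, -27.2, -0.1]
```

```bash
python3 -m crank '[{"offset":[0.003,0,0.0035],"twist":[0,-4.4,0]},{"offset":[0.0055,0,0.0066],"twist":[0,-8.9,0]},{"offset":[0.0075,0,0.01],"twist":[0,-13.2,0]},{"offset":[0.0097,0,0.014],"twist":[0,-17.5,0]},{"offset":[0.0097,0,0.014],"twist":[0,-17.5,0]}]'
python3 -c "
from h import *
jigpose()"
python3 -m crank '[{"offset":[0.001,0,0.0027],"twist":[0,-2.8,0]},{"offset":[0.002,0,0.0053],"twist":[0,-5.7,0]},{"offset":[0.002,0,0.0053],"twist":[0,-5.7,0]}]'
python3 -c "
from h import *
jigpose()"
```

```text
t: 11.55
tool_pos: [0.5159, -0.0016, 0.0639]
tool_rot: [-0.251, 2.492, 0.089]
contact_force: [0.9, 1.7, -4.4]
opening: 0.0131
grip_force: 28.1
jig [-0.0198  0.0004  0.0639] lean 36.6 side 0.2 F [ 1.3  1.4 -4.4] t 11.55
t: 11.92
tool_pos: [0.5182, -0.0012, 0.0592]
tool_rot: [-0.243, 2.392, 0.1]
contact_force: [-2.8, 1.4, -2.6]
opening: 0.0135
grip_force: 28.8
jig [-0.0175  0.0003  0.0592] lean 42.4 side 0.2 F [-2.4  1.9 -2.6] t 11.925
```

```bash
python3 -m crank '[{"offset":[0.001,0,0.003],"twist":[0,-3.2,0]},{"offset":[0.0018,0,0.0062],"twist":[0,-6.5,0]},{"offset":[0.0018,0,0.0062],"twist":[0,-6.5,0]}]'
python3 - <<'E' | grep -v -e '^bar' -e '^jig \[0.5' 
from hk import *
jigpose()
a=get_image("side");w=get_image("wrist");cv2.imwrite("pics/s6f.png",a[...,::-1]);cv2.imwrite("pics/w6f.png",w[...,::-1])
v=np.hstack([cv2.resize(a[195:275,305:385],(400,400),interpolation=2),cv2.resize(w[180:340,240:400],(400,400),interpolation=2)])
cv2.imwrite("pics/s6.png",v[...,::-1])
E
```

```text
t: 12.3
tool_pos: [0.5225, -0.0006, 0.0554]
tool_rot: [-0.232, 2.276, 0.111]
contact_force: [-1.6, 1.8, 2.8]
opening: 0.0137
grip_force: 29.7
jig [-0.0132  0.      0.0554] lean 49.1 side 0.2 F [-1.2  2.1  2.8] t 12.3
```

View pics/s6.png

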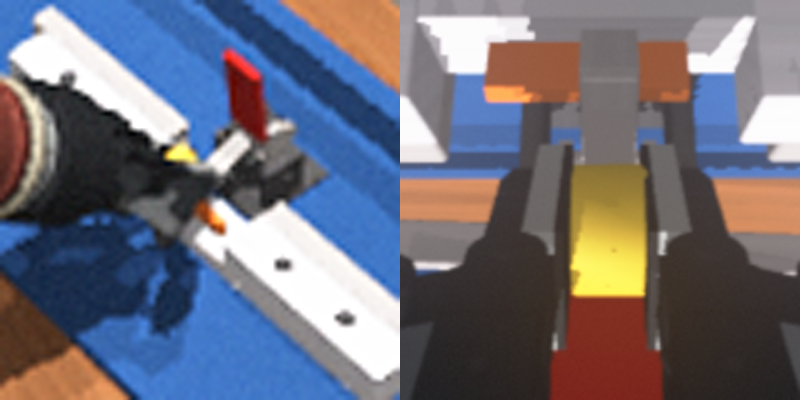

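```bash
python3 - <<'E' | grep -v -e '^bar' -e '^jig \[0.5' 
from hk import *
K=get_calibration("wrist");T=toolT(get_obs());W=(K["intrinsics"],T@K["tool_from_camera"])
for d in((-.0255,.070),(-.0275,.070),(-.0255,.068)):
  r=least_squares(lambda v:(lat(v[0],v[0]+v[1])[0][[0,2]]-d)*1e3,[1.7,-.3]).x;L=lat(r[0],r[0]+r[1])
  print(d,r,"nose",L[1].round(4),"proj grip,nose,lever,keeper top", (proj(fr(J,L),W)).round(0).tolist())
for z in(.036,): print(proj(fr(J,[(-.015-.008,-.005-.022,z),(-.023,-.005+.022,z)]),W).round())
print("observed nose top edge px ~", 240+608*.4, 180+28*.4, "keeper front top row",180+85*.4)
rel((-.0197,0,.0552,49),(-.0180,0,.053,52),(-.020,0,.052,52))
E
```

```text
(-0.0255, 0.07) [ 1.68162719 -0.30374085] nose [-0.024   0.      0.0285] proj grip,nose,lever,keeper top [[324.0, 279.0], [324.0, 199.0], [324.0, 396.0]]
(-0.0275, 0.07) [ 1.77247054 -0.31409011] nose [-0.0256  0.      0.0286] proj grip,nose,lever,keeper top [[324.0, 279.0], [324.0, 198.0], [324.0, 395.0]]
(-0.0255, 0.068) [ 1.66442167 -0.3302861 ] nose [-0.0229  0.      0.0266] proj grip,nose,lever,keeper top [[324.0, 275.0], [324.0, 197.0], [324.0, 396.0]]
[[272. 213.]
 [357. 213.]]
observed nose top edge px ~ 483.20000000000005 191.2 keeper front top row 214.0
(-0.0197, 0, 0.0552, 49) [0.0044, -0.0, -0.0048] [0.2, 0.1, -0.0]
(-0.018, 0, 0.053, 52) [0.005, -0.0, -0.0021] [0.2, -2.9, -0.0]
(-0.02, 0, 0.052, 52) [0.007, -0.0, -0.003] [0.2, -2.9, -0.0]
```

```bash
python3 -m crank '[{"offset":[0,0,0],"twist":[0,0,0]},{"offset":[0,0,0],"twist":[0,0,0]}]'
python3 -m crank '[{"offset":[0,0,0],"twist":[0,0,0]},{"offset":[0,0,0],"twist":[0,0,0]},{"offset":[0,0,0],"twist":[0,0,0]},{"offset":[0,0,0],"twist":[0,0,0]},{"offset":[0,0,-0.03],"twist":[0,0,0]},{"offset":[0,0,-0.07],"twist":[0,0,0]},{"offset":[-0.02,0,-0.11],"twist":[0,0,0]},{"offset":[-0.02,0,-0.11],"twist":[0,0,0]},{"offset":[-0.02,0,-0.11],"twist":[0,0,0]}]' 0.5
python3 - <<'E' | grep -v -e '^bar' -e '^jig \[0.5' 
from hk import *
jigpose()
a=get_image("side");w=get_image("wrist");np.save("w7.npy",toolT(get_obs()));cv2.imwrite("pics/w7f.png",w[...,::-1])
v=np.hstack([cv2.resize(a[190:270,305:385],(400,400),interpolation=2),cv2.resize(w[140:300,240:400],(400,400),interpolation=2)])
cv2.imwrite("pics/s7.png",v[...,::-1])
E
```

```text
t: 12.65
tool_pos: [0.5224, -0.0007, 0.0553]
tool_rot: [-0.231, 2.275, 0.109]
contact_force: [3.0, 5.8, 2.2]
opening: 0.0136
grip_force: 29.2
t: 13.78
tool_pos: [0.4707, -0.0196, 0.147]
tool_rot: [-0.234, 2.288, 0.113]
contact_force: [-0.2, 0.0, -2.0]
opening: 0.0429
grip_force: 0.0
jig [-0.0677 -0.0081  0.147 ] lean 48.4 side 0.4 F [-0.2  0.1 -2. ] t 13.775
```

View pics/s7.png

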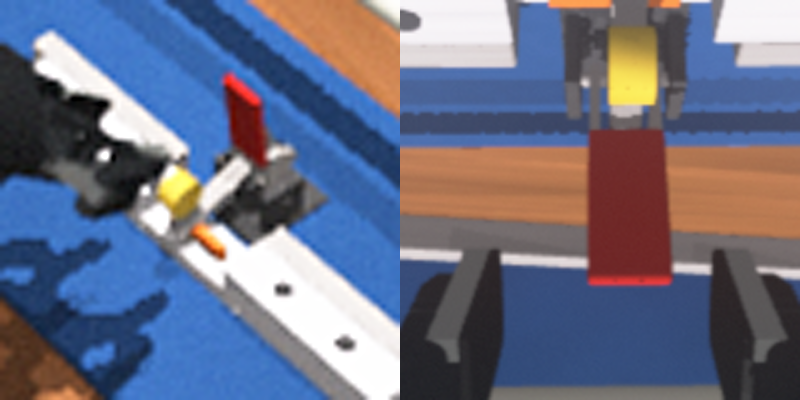

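```bash
cat >lv.py <<'E'
from h import *
def lp(a,th=47,c=.072,ex=0):
  t=np.radians(th);n=np.array([np.sin(a),-np.cos(a)]);e=np.array([np.cos(a),np.sin(a)])
  p=np.array([.035,.036])+c*e+n*(-.008-.011*abs(np.sin(a-t))+ex);return (round(float(p[0]),4),0.,round(float(p[1]),4),th)
if __name__=="__main__":
  jigpose()
  rel(lp(1.65,ex=-.03),*[lp(a) for a in(1.65,1.5,1.35,1.2,1.05,.9,.75,.6,.5,.4,.3,.2,.1)])
E
python3 -m crank '[{"offset":[0,0,0],"twist":[0,0,0]},{"offset":[0,0,0],"twist":[0,0,0]},{"offset":[0,0,0],"twist":[0,0,0]},{"offset":[0,0,0],"twist":[0,0,0]}]' 0 25
python3 lv.py
```

```text
t: 14.38
tool_pos: [0.4707, -0.0194, 0.1468]
tool_rot: [-0.234, 2.289, 0.115]
contact_force: [-0.1, -1.1, -0.2]
opening: 0.0002
grip_force: 0.0
jig [-0.0677 -0.008   0.1468] lean 48.3 side 0.5 F [-0.3 -1.1 -0.2] t 14.375
(-0.0167, 0.0, 0.1041, 47) [-0.002, 0.0074, 0.0666] [0.5, 1.3, -0.1]
(0.0132, 0.0, 0.1065, 47) [-0.0236, 0.0073, 0.0873] [0.5, 1.3, -0.1]
(0.0252, 0.0, 0.1089, 47) [-0.0334, 0.0073, 0.0947] [0.5, 1.3, -0.1]
(0.0375, 0.0, 0.1092, 47) [-0.0418, 0.0072, 0.1037] [0.5, 1.3, -0.1]
(0.0498, 0.0, 0.1075, 47) [-0.0487, 0.0072, 0.114] [0.5, 1.3, -0.1]
(0.0617, 0.0, 0.1037, 47) [-0.0538, 0.0071, 0.1254] [0.5, 1.3, -0.1]
(0.0728, 0.0, 0.0979, 47) [-0.0568, 0.007, 0.1375] [0.5, 1.3, -0.1]
(0.0817, 0.0, 0.0915, 47) [-0.0579, 0.0069, 0.1484] [0.5, 1.3, -0.1]
(0.0885, 0.0, 0.0852, 47) [-0.0578, 0.0069, 0.1577] [0.5, 1.3, -0.1]
(0.0927, 0.0, 0.0806, 47) [-0.0571, 0.0068, 0.1639] [0.5, 1.3, -0.1]
(0.0965, 0.0, 0.0755, 47) [-0.0558, 0.0068, 0.1701] [0.5, 1.3, -0.1]
(0.0998, 0.0, 0.0701, 47) [-0.054, 0.0067, 0.1762] [0.5, 1.3, -0.1]
(0.1027, 0.0, 0.0644, 47) [-0.0517, 0.0066, 0.1821] [0.5, 1.3, -0.1]
(0.1051, 0.0, 0.0584, 47) [-0.0488, 0.0066, 0.1879] [0.5, 1.3, -0.1]
```

```bash
python3 -m crank '[{"offset":[-0.002,0.007,0.0666],"twist":[0.5,1.3,0]},{"offset":[-0.002,0.007,0.0666],"twist":[0.5,1.3,0]},{"offset":[-0.002,0.007,0.0666],"twist":[0.5,1.3,0]},{"offset":[-0.0236,0.007,0.0873],"twist":[0.5,1.3,0]},{"offset":[-0.029,0.007,0.091],"twist":[0.5,1.3,0]},{"offset":[-0.0334,0.007,0.0947],"twist":[0.5,1.3,0]},{"offset":[-0.0377,0.007,0.099],"twist":[0.5,1.3,0]},{"offset":[-0.0418,0.007,0.1037],"twist":[0.5,1.3,0]},{"offset":[-0.0455,0.007,0.1087],"twist":[0.5,1.3,0]},{"offset":[-0.0487,0.007,0.114],"twist":[0.5,1.3,0]},{"offset":[-0.0487,0.007,0.114],"twist":[0.5,1.3,0]}]'
python3 lv.py
```

```text
t: 15.75
tool_pos: [0.5848, 0.0119, 0.108]
tool_rot: [-0.232, 2.311, 0.103]
contact_force: [-1.0, 0.4, -0.8]
opening: -0.0001
grip_force: 0.7
jig [ 0.0503 -0.0002  0.108 ] lean 47.1 side -0.0 F [-0.9  0.6 -0.8] t 15.75
(-0.0167, 0.0, 0.1041, 47) [0.0485, 0.0, -0.0465] [-0.0, 0.1, -0.1]
(0.0132, 0.0, 0.1065, 47) [0.0264, 0.0001, -0.0262] [-0.0, 0.1, -0.1]
(0.0252, 0.0, 0.1089, 47) [0.0164, 0.0001, -0.019] [-0.0, 0.1, -0.1]
(0.0375, 0.0, 0.1092, 47) [0.0078, 0.0001, -0.0102] [-0.0, 0.1, -0.1]
(0.0498, 0.0, 0.1075, 47) [0.0007, 0.0002, -0.0001] [-0.0, 0.1, -0.1]
(0.0617, 0.0, 0.1037, 47) [-0.0046, 0.0002, 0.0112] [-0.0, 0.1, -0.1]
(0.0728, 0.0, 0.0979, 47) [-0.0079, 0.0002, 0.0233] [-0.0, 0.1, -0.1]
(0.0817, 0.0, 0.0915, 47) [-0.0093, 0.0002, 0.0342] [-0.0, 0.1, -0.1]
(0.0885, 0.0, 0.0852, 47) [-0.0093, 0.0002, 0.0434] [-0.0, 0.1, -0.1]
(0.0927, 0.0, 0.0806, 47) [-0.0088, 0.0002, 0.0496] [-0.0, 0.1, -0.1]
(0.0965, 0.0, 0.0755, 47) [-0.0077, 0.0002, 0.0559] [-0.0, 0.1, -0.1]
(0.0998, 0.0, 0.0701, 47) [-0.006, 0.0002, 0.062] [-0.0, 0.1, -0.1]
(0.1027, 0.0, 0.0644, 47) [-0.0038, 0.0002, 0.068] [-0.0, 0.1, -0.1]
(0.1051, 0.0, 0.0584, 47) [-0.001, 0.0002, 0.0738] [-0.0, 0.1, -0.1]
```

```bash
python3 -m crank '[{"offset":[-0.0027,0,0.0055],"twist":[0,0,0]},{"offset":[-0.0046,0,0.0112],"twist":[0,0,0]},{"offset":[-0.0065,0,0.0172],"twist":[0,0,0]},{"offset":[-0.0079,0,0.0233],"twist":[0,0,0]},{"offset":[-0.0087,0,0.0288],"twist":[0,0,0]},{"offset":[-0.0093,0,0.0342],"twist":[0,0,0]},{"offset":[-0.0093,0,0.0342],"twist":[0,0,0]}]'
python3 - <<'E'
from h import *
jigpose()
for c in("wrist","side"):
  a=get_image(c);cv2.imwrite("pics/n_%s.png"%c,a[...,::-1])
  h=cv2.cvtColor(a,cv2.COLOR_RGB2HSV);m=cv2.inRange(h,(0,170,60),(5,255,255))|cv2.inRange(h,(174,170,60),(180,255,255))
  n,l,s,ce=cv2.connectedComponentsWithStats(m);print(c,[(s[i].tolist()) for i in np.argsort(-s[1:,4])[:4]+1])
k=cam("side")
for a in(1.65,1.2,.9,.75,.5):
  P=[(.035+r*np.cos(a)-.005*np.sin(a),y,.036+r*np.sin(a)+.005*np.cos(a)) for r in(.028,.088) for y in(-.014,.014)]
  q=proj(fr(J,P),k);print(a,q.min(0).round(),q.max(0).round())
E
```

```text
t: 16.62
tool_pos: [0.6151, 0.018, 0.091]
tool_rot: [-0.232, 2.312, 0.102]
contact_force: [-0.7, 0.2, -0.0]
opening: 0.0001
grip_force: 0.0
jig [ 0.0813 -0.0003  0.091 ] lean 47.0 side -0.0 F [-0.6  0.3 -0. ] t 16.625
wrist [[296, 174, 56, 76, 3653]]
side [[244, 197, 18, 25, 300], [278, 166, 20, 10, 116], [144, 158, 19, 12, 100], [284, 154, 19, 6, 57]]
1.65 [351. 204.] [358. 223.]
1.2 [355. 198.] [368. 221.]
0.9 [357. 198.] [374. 220.]
0.75 [358. 198.] [376. 220.]
0.5 [359. 200.] [379. 221.]
```

```bash
python3 - <<'E'
from h import *
k=cam("wrist",get_obs())
for a in(1.65,1.2,.9,.75,.65,.5,.3,0):
  P=[(.035+r*np.cos(a)-.008*np.sin(a),y,.036+r*np.sin(a)+.008*np.cos(a)) for r in(.028,.088) for y in(-.014,.014)]
  q=proj(fr(J,P),k);print(a,q.round().tolist())
print("tcp",proj(np.array([get_obs()["tool_pos"]]),k))
a=cv2.imread("pics/n_wrist.png");h=cv2.cvtColor(a,cv2.COLOR_BGR2HSV);m=cv2.inRange(h,(0,170,60),(5,255,255))|cv2.inRange(h,(174,170,60),(180,255,255))
for r in range(170,256,8): 
  c=np.flatnonzero(m[r]);print(r,c.min() if len(c) else None,c.max() if len(c) else None,len(c))
y=cv2.inRange(h,(22,150,60),(35,255,255));n,l,s,c=cv2.connectedComponentsWithStats(y);print(s[1:][s[1:,4]>20])
E
```

```text
1.65 [[290.0, 147.0], [360.0, 147.0], [278.0, 305.0], [374.0, 304.0]]
1.2 [[292.0, 168.0], [357.0, 168.0], [291.0, 312.0], [359.0, 311.0]]
0.9 [[294.0, 174.0], [355.0, 174.0], [297.0, 293.0], [353.0, 293.0]]
0.75 [[295.0, 175.0], [354.0, 175.0], [299.0, 281.0], [350.0, 281.0]]
0.65 [[296.0, 174.0], [354.0, 174.0], [300.0, 272.0], [349.0, 272.0]]
0.5 [[296.0, 173.0], [353.0, 173.0], [301.0, 258.0], [347.0, 258.0]]
0.3 [[297.0, 169.0], [352.0, 169.0], [303.0, 238.0], [345.0, 238.0]]
0 [[298.0, 160.0], [350.0, 160.0], [304.0, 207.0], [344.0, 207.0]]
tcp [[324.0742775  254.66382581]]
170 None None 0
178 297 351 55
186 297 351 55
194 297 351 55
202 296 351 56
210 297 350 54
218 297 350 54
226 297 350 54
234 297 350 54
242 298 349 23
250 None None 0
[[ 296   23   59   94 5264]]
```

```bash
python3 -m crank '[{"offset":[-0.0001,0,0.0093],"twist":[0,0,0]},{"offset":[0.0004,0,0.0154],"twist":[0,0,0]},{"offset":[0.0015,0,0.0217],"twist":[0,0,0]},{"offset":[0.0032,0,0.0278],"twist":[0,0,0]},{"offset":[0.0054,0,0.0338],"twist":[0,0,0]},{"offset":[0.0054,0,0.0338],"twist":[0,0,0]}]'
cat >chk.py <<'E'
from h import *
jigpose()
a=get_image("wrist");k=cam("wrist",get_obs());h=cv2.cvtColor(a,cv2.COLOR_RGB2HSV);cv2.imwrite("pics/chk.png",a[...,::-1])
m=cv2.inRange(h,(0,170,60),(5,255,255))|cv2.inRange(h,(174,170,60),(180,255,255))
n,l,s,c=cv2.connectedComponentsWithStats(m);print("red",s[1:][s[1:,4]>40].tolist())
y=cv2.inRange(h,(22,150,60),(35,255,255));n,l,s,c=cv2.connectedComponentsWithStats(y);print("yel",s[1:][s[1:,4]>20].tolist())
for a in(.75,.5,.3,.15,0):
  P=[(.035+r*np.cos(a)-.008*np.sin(a),y,.036+r*np.sin(a)+.008*np.cos(a)) for r in(.028,.088) for y in(-.014,.014)]
  print(a,proj(fr(J,P),k).round().tolist())
E
python3 chk.py; python3 lv.py|tail -3
```

```text
t: 17.48
tool_pos: [0.6356, 0.0223, 0.0637]
tool_rot: [-0.231, 2.312, 0.102]
contact_force: [-0.8, 0.6, -0.1]
opening: -0.0001
grip_force: 0.0
jig [ 0.1022 -0.0003  0.0637] lean 47.0 side -0.0 F [-0.6  0.8 -0.1] t 17.475
red [[294, 177, 60, 55, 2793]]
yel [[283, 42, 88, 129, 10630]]
0.75 [[288.0, 207.0], [363.0, 207.0], [294.0, 333.0], [357.0, 333.0]]
0.5 [[290.0, 203.0], [361.0, 203.0], [297.0, 299.0], [353.0, 298.0]]
0.3 [[291.0, 197.0], [359.0, 196.0], [299.0, 272.0], [350.0, 271.0]]
0.15 [[292.0, 191.0], [358.0, 191.0], [301.0, 252.0], [348.0, 252.0]]
0 [[293.0, 184.0], [357.0, 184.0], [302.0, 232.0], [347.0, 232.0]]
(0.0998, 0.0, 0.0701, 47) [-0.0026, 0.0004, -0.0059] [-0.1, 0.0, -0.1]
(0.1027, 0.0, 0.0644, 47) [-0.0004, 0.0004, 0.0001] [-0.1, 0.0, -0.1]
(0.1051, 0.0, 0.0584, 47) [0.0023, 0.0004, 0.006] [-0.1, 0.0, -0.1]
```

```bash
python3 -m crank '[{"offset":[0,0,-0.03],"twist":[0,0,0]},{"offset":[0,0,-0.08],"twist":[0,0,0]},{"offset":[0,0,-0.13],"twist":[0,0,0]},{"offset":[0,0,-0.18],"twist":[0,0,0]},{"offset":[0,0,-0.18],"twist":[0,0,0]},{"offset":[0,0,-0.18],"twist":[0,0,0]}]'
python3 chk.py; python3 - <<'E'
from h import *
k=cam("wrist",get_obs())
# disc silhouette for pin-stretch s
for s in(0,.004,.007,.010):
  for r in(0,-.05):
    d=np.array([-np.cos(r),np.sin(r)]);u=np.array([np.sin(r),np.cos(r)]);c=np.array([.054,.025])+(.062+s)*d+.034*u
    P=[(c[0]+.012*np.cos(t),y,c[1]+.012*np.sin(t)) for t in np.linspace(0,6.28,40) for y in(-.007,.007)]
    q=proj(fr(J,P),k);print(s,r,q.min(0).round(1),q.max(0).round(1))
kp=proj(fr(J,[(-.022,y,.036) for y in(-.027,.017)]),k);print("keeper pred",kp.round())
a=cv2.imread("pics/chk.png");h=cv2.cvtColor(a,cv2.COLOR_BGR2HSV);o=cv2.inRange(h,(6,140,60),(19,255,255));o[:, :250]=0;o[:,400:]=0
n,l,s,c=cv2.connectedComponentsWithStats(o);print(s[1:][s[1:,4]>15])
# bar/rail corners
print(proj(fr(J,[(0,y,.042) for y in(.155,-.165)]+[(-.03,y,.042) for y in(.155,-.165)]),k).round())
E
```

```text
t: 18.27
tool_pos: [0.5066, -0.0042, 0.1872]
tool_rot: [-0.232, 2.31, 0.101]
contact_force: [-0.3, 0.5, -1.2]
opening: -0.0003
grip_force: 0.0
jig [-0.0295 -0.0003  0.1872] lean 47.1 side -0.1 F [-0.2  0.5 -1.2] t 18.275
red [[622, 112, 18, 49, 691], [311, 140, 26, 31, 721]]
yel [[314, 96, 19, 28, 449]]
0.75 [[308.0, 149.0], [338.0, 149.0], [309.0, 208.0], [337.0, 208.0]]
0.5 [[309.0, 149.0], [338.0, 148.0], [310.0, 199.0], [336.0, 199.0]]
0.3 [[309.0, 147.0], [337.0, 147.0], [311.0, 190.0], [335.0, 190.0]]
0.15 [[309.0, 145.0], [337.0, 145.0], [311.0, 182.0], [335.0, 182.0]]
0 [[309.0, 143.0], [337.0, 143.0], [311.0, 174.0], [335.0, 174.0]]
0 0 [313.6  85.5] [332.7 118.2]
0 -0.05 [313.6  80.8] [332.7 113.7]
0.004 0 [313.4  81.3] [332.9 114.7]
0.004 -0.05 [313.4  76.4] [332.9 109.9]
0.007 0 [313.3  78.1] [333. 112.]
0.007 -0.05 [313.3  73. ] [333. 107.]
0.01 0 [313.2  74.8] [333.1 109.2]
0.01 -0.05 [313.2  69.4] [333.1 104. ]
keeper pred [[288.  66.]
 [345.  66.]]
[[ 332   60   13   13  113]
 [ 290   65   26    8  190]
 [ 250  163  150   49 5708]]
[[512.  93.]
 [122.  94.]
 [535.  62.]
 [ 98.  63.]]
```

```bash
python3 - <<'E'
from h import *
T=toolT(get_obs())
rays=[]
for c in("wrist","top","side"):
  a=get_image(c);h=cv2.cvtColor(a,cv2.COLOR_RGB2HSV);y=cv2.inRange(h,(20,110,50),(36,255,255));n,l,s,ce=cv2.connectedComponentsWithStats(y)
  print(c,[(s[i].tolist(),ce[i].round(1).tolist()) for i in range(1,n) if s[i,4]>12])
k=cam("wrist",get_obs())
for s in(0,.003,.006):
  for r in(0,.05,.1,.15,.25):
    d=np.array([-np.cos(r),np.sin(r)]);u=np.array([np.sin(r),np.cos(r)]);c=np.array([.054,.025])+(.062+s)*d+.034*u;no=np.array([.054,.025])+(.073+s)*d-.006*u
    P=[(c[0]+.012*np.cos(t),y,c[1]+.012*np.sin(t)) for t in np.linspace(0,6.28,40) for y in(-.007,.007)]
    o=[]
    for n in("wrist","top","side"):
      q=proj(fr(J,P),cam(n,get_obs()));o+=[q.min(0).round(0).tolist(),q.max(0).round(0).tolist()]
    print(s,r,no.round(4),o)
a=cv2.imread("pics/chk.png")
for c in(300,324,338): print(c,[a[r,c].tolist() for r in range(44,130,3)])
E
```

```text
wrist [([313, 94, 20, 33, 624], [322.4, 110.0])]
top [([330, 188, 6, 9, 37], [332.5, 191.6])]
side [([342, 221, 9, 10, 59], [345.6, 225.3])]
0 0 [-0.019  0.019] [[313.0, 87.0], [332.0, 120.0], [329.0, 188.0], [336.0, 197.0], [341.0, 223.0], [350.0, 232.0]]
0 0.05 [-0.0192  0.0227] [[313.0, 92.0], [332.0, 124.0], [329.0, 187.0], [336.0, 197.0], [341.0, 222.0], [351.0, 231.0]]
0 0.1 [-0.0192  0.0263] [[313.0, 97.0], [332.0, 129.0], [329.0, 186.0], [336.0, 196.0], [342.0, 221.0], [351.0, 230.0]]
0 0.15 [-0.0191  0.03  ] [[313.0, 101.0], [332.0, 134.0], [329.0, 185.0], [336.0, 195.0], [342.0, 220.0], [352.0, 229.0]]
0 0.25 [-0.0182  0.0372] [[313.0, 111.0], [332.0, 143.0], [328.0, 184.0], [335.0, 193.0], [343.0, 218.0], [353.0, 227.0]]
0.003 0 [-0.022  0.019] [[313.0, 84.0], [332.0, 117.0], [329.0, 189.0], [336.0, 198.0], [340.0, 223.0], [349.0, 233.0]]
0.003 0.05 [-0.0222  0.0228] [[313.0, 89.0], [332.0, 122.0], [329.0, 188.0], [336.0, 198.0], [340.0, 222.0], [350.0, 232.0]]
0.003 0.1 [-0.0222  0.0266] [[313.0, 94.0], [332.0, 127.0], [329.0, 187.0], [336.0, 197.0], [341.0, 221.0], [350.
[... 1574 characters left out ...]
, [101, 100, 104], [102, 100, 106], [64, 106, 126], [60, 118, 142], [66, 139, 167], [71, 161, 194], [78, 189, 224], [85, 211, 239], [92, 225, 247], [96, 234, 250], [94, 234, 250], [89, 228, 249], [79, 211, 240], [100, 100, 104], [89, 78, 81]]
338 [[123, 117, 121], [147, 141, 145], [146, 142, 146], [144, 139, 145], [111, 106, 111], [60, 78, 125], [58, 77, 127], [59, 80, 133], [63, 96, 165], [65, 97, 165], [143, 139, 148], [88, 84, 89], [104, 100, 104], [104, 100, 103], [103, 98, 102], [101, 97, 101], [100, 95, 100], [94, 90, 95], [65, 62, 67], [68, 65, 70], [69, 65, 71], [76, 73, 78], [81, 78, 84], [101, 99, 106], [127, 125, 133], [160, 157, 167], [114, 109, 115], [108, 91, 89], [94, 78, 78]]
```

```bash
python3 -c "
from station import *
print(finish_job())"
```

```text
the job is handed in; nothing more can be done
None
```

I pushed the bar flat against the rail, hooked the draw latch over the keeper, threw the lever down past dead centre, and handed the job in at about 18 s. The final camera measurements put the lever closed (about 0 rad) and the nose about 7 mm to -x of the bar centre, level with it. They also show about 3 mm of hook stretch, roughly 18 N of pull; the hand-in returned no verdict.

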